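Brush the offcuts off the drill table

ROBOT

A 6-joint arm with a two-finger parallel gripper is mounted at the origin on the work surface. World frame = base frame: x ahead of the robot, y to its left, z up, the work surface at z = 0. Lengths are in m, angles in rad, forces in N, time in s.
With the tool pointing down it reaches from about 0.3 to 0.875 m from the base axis. Payload 4.2 kg.
Tool frame: the origin (TCP) lies midway between the tips of the shut fingers; the grasp point (between the pads) lies 19 mm behind it (hold_point_z is the distance from the TCP to the grasp point, in m); z points along the fingers, x is the direction in which the jaws open and shut, and the axes are right-handed (so a half turn about z gives the same grasp; the last joint's range is limited). The gripper opens to 85 mm and grips with 20 to 120 N. Pads are 22 mm wide; open, the fingers measure 114 mm over their backs; the gripper's body (76 mm by 85 mm) begins 54 mm behind the grasp point. The pads swing forward as they close: fully open they stand 13 mm farther back than shut.
Start: joints at [1.163, 0.32, 1.565, -0, 1.257, -0.02], TCP at [0.217, 0.532, 0.231] pointing down, gripper open.
Joint ranges: [-3.11, 3.11], [-0.84, 2.01], [0.21, 2.61], [-1.34, 4.49], [0.05, 2.63], [-2.56, 2.56]. Speed limits (rad/s): [2.57, 2.57, 3.14, 3.14, 3.14, 3.14].

INTERFACE

Orientations are given as a unit quaternion [w, x, y, z].
In Python, from cell import state, capture, camera_params, sign_off, hold_point_z gives the robot as it stands.
- The arm moves only by the tool servo_tool, never from a script. Its argument "targets" is a list of rows, each a list of 7 numbers: the shift along the tool's x, y, z in mm, then the turn, a rotation vector about the tool's x, y, z in rad, then the closure, from -1 (fully open) to 1 (shut), so that 0 is half open. In form: [[dx, dy, dz, rx, ry, rz, gripper], ...]. A call has 1 to 8 rows; each row is the pose to reach, as a shift and turn from the pose measured when the call began, along the tool's axes at that moment; what a row does not reach only later rows make up. A row lasts 1/10 s, in which the tool goes at most 50 mm and 8.59 degrees, less where a joint would pass 70% of its speed; a pose out of reach is approached as far as the arm can. A call with a gripper value outside its range is refused whole. The fingers move at their own pace and stop on an object; "grip_force" is the grip in N (left out, the last holds). Time passes only in rows, so rows that repeat a pose let the fingers close. It gives the time, the measured TCP pose, the force and the opening at its end, in the units of the state.
- state(): the state, without advancing time (a new reading comes with each control period).
- capture(name): name is "scene" or "side" or "wrist"; returns (picture, depth): 420x560x3 uint8, red, green, blue; 420x560 float32, m along the optical axis (not along the pixel's ray), 0 where there is no reading.
- camera_params(name): a dict with "mtx" (3x3 intrinsics, pixels), "position" and "orientation" of the camera in the world. Camera axes: x right, y down, z forward; pixel columns grow to the right and rows downward; lengths in m; the calibration is good to about 2 mm. A picture is of the moment at which its call begins: read the wrist's pose just before it. camera_params takes no time and is no camera call; for the wrist camera it gives the pose at the moment of the call.
- sign_off(): hands the job in, once; it reports no verdict.
The state is a dict: "t": time; "q": joint angles; "joint_velocities": joint speeds; "tau": joint torques, N m; "tcp_pos": TCP position; "ee_rot": TCP orientation; "contact_force": force on the tool from outside, world axes, zero at the start; "ft_torque": the same for the moment, N m; "opening": finger opening in m.
Only numpy, scipy, OpenCV 4.12 (cv2) and the standard library are available. Lean on these libraries where they do the work, as an engineer would, in place of code of your own. Each camera call takes 0.05 s, during which the arm holds its last target. There are 200 camera calls.

TASK

Take the bench brush from its rest and with it sweep the three offcuts off the table of the bench drill, sideways into the catch tray, then set the brush back in its rest, bristles down, and let go. Touch the offcuts with the brush only, do not knock the gripper or arm against the drill stand, and leave the wire spool in front of it where it is.

Things in the scene. Friction and masses are not known exactly. Their poses are not given: they have to be found in the camera images.
- drill: Bench drill stand, dark green casting, fixed. Origin on the bench under the middle of its table; x points away from the robot to the column, y left, z up. Foot 200 mm wide, 18 thick, x = -140..220 mm; pedestal below the table; steel column 48 mm thick, 520 high at x = 165 mm. The head overhangs the table, so the gripper must lean back to the robot (about 30 to 40 degrees) while sweeping.
- table_mid (a point): Middle of the drill table's top, axes as the drill's. Steel table 194 (x) by 300 (y) mm, 20 thick, top 80 mm above the bench; 8 mm high, 10 mm wide lips along its front and rear edges, left and right sides (y = +-150 mm) open.
- tray: Grey open catch tray, fixed, 260 (x) by 200 (y) mm, 55 high, 5 mm walls. Origin at the middle of its underside on the bench, axes as the drill's. It stands left or right of the drill, its near long wall under the edge of the drill table, so that what is pushed off that side falls in.
- rest: Plywood brush rest, fixed on the bench, on the side of the drill opposite the tray; x points along the channel away from the robot. Plate 136 (x) by 66 mm, 30 thick, with 10 mm high ridges round a channel of 117 by 47 mm. Origin at the middle of its underside; the bristles stand on the plate, 30 mm above the origin.
- brush: Wooden bench brush, 200 mm long, 0.2 kg. Origin at the middle of the bristle tips' face (underside), z up to the wood, x from handle to head. Stiff rigid bristle block 100 (x) by 30 (y) mm, 36 high, under a wooden head to z = 56 mm, 32 wide; straight handle 24 by 24 mm, centre line z = 50 mm, x = -50 to -150 mm. Starts in the rest, handle to the robot.
- brush_grip (a point): Middle of the brush handle, at (-100, 0, 50) mm in the brush's frame; grip it across the 24 mm width (brush y).
- scrap_tube: Loose aluminium square-tube offcut on the drill table, 64 by 30 by 30 mm, 3 mm wall, about 80 g. Origin at its middle, x along its length.
- scrap_hex: Loose dark steel hexagon-bar offcut on the drill table, 60 mm long, 28 mm across flats, 33 across corners, about 140 g. Origin at its middle, x along its length.
- scrap_step: Loose black plastic stepped offcut on the drill table, 66 by 28 mm, 30 mm high at one end and 14 at the other, about 70 g. Origin 15 mm above its underside, x along its length.
- spool: Metal wire spool standing in front of the drill, 60 mm across, 46 high, loose. Origin under its middle. Leave alone.
- head_front (a point): Middle of the lower front edge of the drill head, 320 mm above the bench and 130 mm nearer the robot than the table's middle. The head is 66 mm wide in y, runs 340 mm back from here, top about 155 mm higher. Chuck hangs at the table's middle down to 250 mm above the bench; feed lever on the left, 180 to 235 mm behind this point, out to y = 75 mm, above 360 mm.

How it is judged:
By the outcome, as a careful person would: the job done as asked, in the order asked, and still so for the second after the job is handed in, with the robot touching nothing.
It also fails if it takes over 54 s, if anything falls off the work surface, if the arm or the gripper's body presses on something with over 40 N, if the wrist force passes 120 N, or if a joint passes its speed limit or range.

## Working session

There is one attempt and no reset: what is moved stays moved. The work goes in short steps, Python scripts to look and compute and a tool call to move; the robot and the scene stay as the last step left them, time stands still between calls to the robot, and variables do not carry over. Pictures are saved under pics/ and viewed, about 8 in all and at most 12, crops included, and the job is handed in when it is done.

Besides the shell and the picture viewer there is one more tool, called as name([rows], argument=value, ...), one row to a line, values as JSON. servo_tool: Moves the arm, as the interface text tells. Its arguments: {"type":"object","properties":{"targets":{"type":"array","items":{"type":"array","items":{"type":"number"}}},"grip_force":{"type":"number"}},"required":["targets"]}

```bash
mkdir -p pics; ls; cat > h.py <<'E'
import numpy as np, cv2
from scipy.spatial.transform import Rotation as R
from cell import state, capture, camera_params, sign_off, hold_point_z
def rot(q): return R.from_quat([q[1],q[2],q[3],q[0]])
def cloud(name):
    p=camera_params(name); im,d=capture(name)
    K=np.array(p["mtx"]); v,u=np.mgrid[:d.shape[0],:d.shape[1]]
    c=np.stack([(u-K[0,2])/K[0,0]*d,(v-K[1,2])/K[1,1]*d,d],-1)
    w=rot(p["orientation"]).apply(c.reshape(-1,3)).reshape(c.shape)+np.array(p["position"])
    w[d==0]=np.nan
    return im,w,p
E
python3 - <<'E'
from h import *
print(state(),hold_point_z)
for n in("scene","side"):
    im,w,p=cloud(n); print(n,p); np.save(n+".npy",w); cv2.imwrite(f"pics/{n}.png",im[:,:,::-1])
E
```

```text
pics
{'t': 0.0, 'q': array([ 1.16298991e+00,  3.20314384e-01,  1.56568684e+00,  3.08548603e-05,
        1.25739099e+00, -1.99877555e-02]), 'joint_velocities': array([ 0.00051023,  0.00104703,  0.00252716,  0.00044307,  0.00075493,
       -0.00083221]), 'tau': array([ 4.63484866e-04, -4.15526712e+01, -2.34171349e+01,  1.42056861e-04,
        7.89006270e-03, -9.09613163e-06]), 'tcp_pos': array([0.21724261, 0.53186674, 0.23046631]), 'ee_rot': array([ 4.74345350e-04,  8.30113753e-01,  5.57593353e-01, -7.64730010e-04]), 'contact_force': array([-0.14518243, -0.101587  ,  0.03023664]), 'ft_torque': array([-0.03540142, -0.01374413,  0.01710506]), 'opening': 0.08555078157448583} 0.0187
scene {'mtx': array([[412.93139299,   0.        , 276.11810994],
       [  0.        , 412.93139299, 208.55741241],
       [  0.        ,   0.        ,   1.        ]]), 'position': array([0.34998307, 0.39100514, 1.08084382]), 'orientation': array([ 0.06647395, -0.2628555 ,  0.93800139, -0.21596663])}
side {'mtx': array([[448.75701532,   0.        , 289.06462652],
       [  0.        , 448.75701532, 209.36849353],
       [  0.        ,   0.        ,   1.        ]]), 'position': array([ 0.48543587, -0.8311432 ,  0.8354435 ]), 'orientation': array([-0.45126753,  0.89067189, -0.04900533,  0.02568422])}
```

View pics/scene.png

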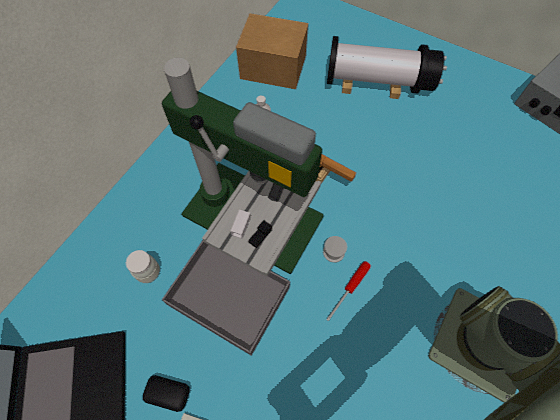

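View pics/side.png

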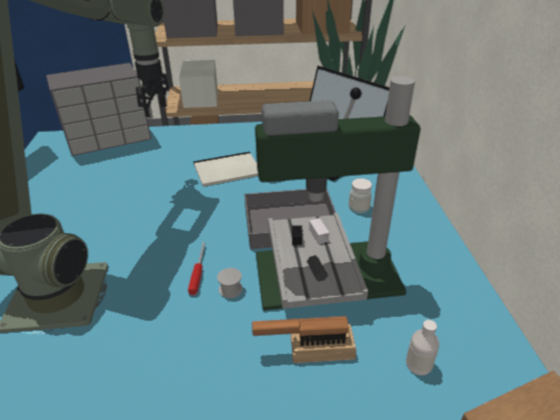

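The scene view shows the tray on the drill's left (228,298) and the white tube at (240,224). The black step is at (261,234), the dark hex at (275,192) and the spool at (335,248). The side view shows the brush in its rest at (325,335), right of the drill, with its handle to the robot.

```bash
cat > m.py <<'E'
from h import *
s=np.load("side.npy"); sc=np.load("scene.npy")
def rect(P,n):
    r=cv2.minAreaRect((P[:,:2]*1000).astype(np.float32)); print(n,len(P),"c",np.round(r[0],1),"size",np.round(r[1],1),"ang",round(r[2],2),"z",np.round(np.nanpercentile(P[:,2],[2,50,98]),4))
def box(w,u0,u1,v0,v1): return w[v0:v1,u0:u1].reshape(-1,3)
def big(w,mask,n,near):
    k,l,st,c=cv2.connectedComponentsWithStats(mask.astype(np.uint8))
    i=max((i for i in range(1,k) if st[i,4]>15),key=lambda i:-np.hypot(c[i][0]-near[0],c[i][1]-near[1])); rect(w[l==i],n); return w[l==i]
z=s[...,2]; zs=sc[...,2]
big(s,(z>.074)&(z<.086),"table side",(315,255)); big(sc,(zs>.074)&(zs<.086),"table scene",(232,245))
big(s,(z>.074)&(z<.094),"table+lips side",(315,255)); big(sc,(zs>.074)&(zs<.094),"table+lips scene",(232,245))
for nm,uv in dict(step=(297,235),tube=(320,231),hex=(317,267)).items(): big(s,(z>.0925)&(z<.125),nm+" side",uv)
for nm,uv in dict(step=(261,232),tube=(240,222),hex=(275,192)).items(): big(sc,(zs>.0925)&(zs<.125),nm+" scene",uv)
big(sc,(zs>.045)&(zs<.06),"tray rim",(228,298))
big(sc,(zs>.035)&(zs<.055),"spool sc",(335,243)); big(s,(z>.035)&(z<.055),"spool sd",(230,277))
big(s,(z>.066)&(z<.1),"brush sd",(300,327)); 
big(s,(z>.034)&(z<.046),"ridge sd",(325,350))
big(s,(z>.012)&(z<.022),"foot",(270,285))
big(sc,(zs>.3)&(zs<.5),"head",(270,150))
big(sc,(zs>.3)&(zs<.33),"head low",(290,190))
for u,v in((255,328),(275,327),(297,327),(340,326)): print((u,v),s[v,u])
E
python3 m.py
```

```text
table side 5087 c [ 6.37e+02 -4.00e-01] size [193.4 306.4] ang 2.83 z [0.0769 0.0806 0.084 ]
table scene 4501 c [641.1   1.3] size [192.7 298.7] ang 2.19 z [0.0768 0.0806 0.0847]
table+lips side 5930 c [ 6.399e+02 -4.000e-01] size [195.  306.5] ang 1.68 z [0.0771 0.0809 0.0904]
table+lips scene 5369 c [ 6.424e+02 -4.000e-01] size [195.7 302.8] ang 1.97 z [0.0768 0.081  0.0916]
step side 173 c [606.7  65.1] size [67.2 26.6] ang 82.34 z [0.0931 0.1068 0.113 ]
tube side 252 c [664.8  70.2] size [31.4 68.8] ang 12.92 z [0.0941 0.1097 0.1132]
hex side 294 c [638.  -68.2] size [32.8 64.7] ang 11.92 z [0.094  0.1065 0.1108]
step scene 271 c [609.3  67.8] size [67.1 29.5] ang 83.13 z [0.0929 0.0981 0.1135]
tube scene 308 c [667.2  70.1] size [31.1 65.7] ang 12.93 z [0.0951 0.1103 0.1135]
hex scene 167 c [639.1 -59.7] size [32.5 47.2] ang 13.56 z [0.0943 0.1059 0.1121]
tray rim 710 c [610.1 228. ] size [260.6 201.3] ang 2.0 z [0.0456 0.0546 0.0586]
spool sc 374 c [430.9 -22.7] size [56.2 58.4] ang 26.36 z [0.0417 0.0463 0.0502]
spool sd 358 c [428.  -23.3] size [60.3 59. ] ang 71.69 z [0.0413 0.0464 0.0497]
brush sd 1545 c [ 577.5 -223.7] size [ 34.3 201.4] ang 88.75 z [0.0698 0.0864 0.094 ]
ridge sd 385 c [ 628.2 -227.4] size [ 60.5 129.5] ang 88.12 z [0.0344 0.0399 0.0431]
foot 1057 c [523.8  -4.6] size [ 47.8 203.8] ang 1.76 z [0.0145 0.0184 0.0215]
head 9461 c [679.9  22.6] size [339.  104.8] ang 2.28 z [0.333  0.4302 0.4828]
head low 23 c [635.4  26.6] size [37.3 13.1] ang 1.75 z [0.3004 0.304  0.3299]
(255, 328) [ 0.48320676 -0.22635732  0.09167037]
(275, 327) [ 0.52421332 -0.23074001  0.09468042]
(297, 327) [ 0.56965961 -0.23226513  0.09042978]
(340, 326) [ 0.65981066 -0.23529161  0.08520436]
```

```bash
cat > p.py <<'E'
from h import *
import sys
# usage: p.py "x y z lean yaw n; ..."  grasp point mm (world), deg; n rows interpolated per segment
def tool(lean,yaw):
    a=np.radians(lean); z=[np.sin(a),0,-np.cos(a)]; x=[0,1,0]
    return R.from_euler('z',yaw,degrees=True)*R.from_matrix(np.c_[x,np.cross(z,x),z])
s=state(); R0=rot(s["ee_rot"]); P0=np.array(s["tcp_pos"])*1000; h=hold_point_z*1000
pg,rr=P0-R0.apply([0,0,h]),R0
print("t",round(s["t"],2),"grasp pt",pg.round(1),"open",round(s["opening"],4),"F",np.round(s["contact_force"],1),"q",np.round(s["q"],2),"toolz",R0.apply([0,0,1]).round(3),"toolx",R0.apply([1,0,0]).round(3))
for w in (sys.argv[1].split(";") if len(sys.argv)>1 else []):
    *g,l,y,n=map(float,w.split()); n=int(n); g=np.array(g); r=tool(l,y); dv=(rr.inv()*r).as_rotvec()
    for i in range(1,n+1):
        ri=rr*R.from_rotvec(dv*i/n); gi=pg+(g-pg)*i/n
        d=R0.inv().apply(gi+ri.apply([0,0,h])-P0); v=(R0.inv()*ri).as_rotvec()
        print([*(float(x) for x in d.round(1)),*(float(x) for x in v.round(3))])
    pg,rr=g,r
E
python3 p.py "300 330 270 18 -1.3 8;400 30 270 37 -1.3 8; 445 -222 200 37 -1.3 7"
```

```text
t 0.1 grasp pt [217.3 531.9 249.3] open 0.0855 F [0.  0.7 0.2] q [ 1.16  0.32  1.57 -0.    1.26 -0.02] toolz [-0.001 -0.001 -1.   ] toolx [ 0.378  0.926 -0.002]
[-19.3, 19.8, -2.6, -0.039, 0.007, -0.045]
[-38.6, 39.7, -5.2, -0.078, 0.015, -0.09]
[-57.8, 59.5, -7.8, -0.117, 0.022, -0.136]
[-77.0, 79.3, -10.5, -0.155, 0.029, -0.181]
[-96.2, 99.1, -13.2, -0.194, 0.037, -0.226]
[-115.4, 118.9, -15.9, -0.233, 0.044, -0.271]
[-134.5, 138.6, -18.6, -0.272, 0.051, -0.317]
[-153.6, 158.3, -21.4, -0.311, 0.059, -0.362]
[-183.3, 184.8, -21.6, -0.352, 0.066, -0.361]
[-213.1, 211.2, -21.8, -0.393, 0.074, -0.36]
[-242.8, 237.6, -22.1, -0.434, 0.082, -0.359]
[-272.5, 264.0, -22.4, -0.475, 0.089, -0.358]
[-302.3, 290.4, -22.7, -0.516, 0.097, -0.356]
[-332.0, 316.8, -23.1, -0.557, 0.104, -0.355]
[-361.8, 343.1, -23.5, -0.598, 0.112, -0.353]
[-391.6, 369.5, -23.9, -0.639, 0.119, -0.352]
[-422.4, 389.0, -13.8, -0.639, 0.119, -0.352]
[-453.3, 408.6, -3.8, -0.639, 0.119, -0.352]
[-484.2, 428.2, 6.3, -0.639, 0.119, -0.352]
[-515.1, 447.7, 16.3, -0.639, 0.119, -0.352]
[-546.0, 467.3, 26.4, -0.639, 0.119, -0.352]
[-576.8, 486.9, 36.4, -0.639, 0.119, -0.352]
[-607.7, 506.4, 46.5, -0.639, 0.119, -0.352]
```

servo_tool([
  [-19, 20, -3, -0.04, 0.007, -0.045, -1],
  [-39, 40, -5, -0.08, 0.015, -0.09, -1],
  [-58, 60, -8, -0.117, 0.022, -0.136, -1],
  [-77, 79, -10, -0.155, 0.03, -0.18, -1],
  [-96, 99, -13, -0.194, 0.037, -0.226, -1],
  [-115, 119, -16, -0.233, 0.044, -0.27, -1],
  [-135, 139, -19, -0.27, 0.05, -0.317, -1],
  [-154, 158, -21, -0.31, 0.06, -0.36, -1],
])

```text
t: 0.9
tcp_pos: [0.3056, 0.3285, 0.2517]
ee_rot: [0.112, 0.706, 0.69, 0.11]
contact_force: [0.0, 0.0, 0.8]
opening: 0.0853
```

```bash
python3 p.py "400 30 270 37 -1.3 8"
```

```text
t 0.9 grasp pt [299.8 328.6 269.5] open 0.0853 F [0.  0.  0.8] q [ 0.98  0.02  1.93 -0.31  1.04 -0.43] toolz [ 0.31  -0.006 -0.951] toolx [0.022 1.    0.001]
[-37.0, 13.5, 4.0, -0.041, -0.0, -0.0]
[-74.1, 27.0, 8.0, -0.083, -0.0, -0.0]
[-111.1, 40.5, 12.0, -0.124, -0.0, -0.0]
[-148.2, 54.0, 15.9, -0.165, -0.0, -0.0]
[-185.2, 67.5, 19.9, -0.207, -0.001, -0.0]
[-222.3, 81.0, 23.7, -0.248, -0.001, -0.0]
[-259.3, 94.5, 27.6, -0.29, -0.001, -0.0]
[-296.3, 107.9, 31.4, -0.331, -0.001, -0.0]
```

servo_tool([
  [-37, 13.5, 4, -0.04, 0, 0, -1],
  [-74, 27, 8, -0.083, 0, 0, -1],
  [-111, 40.5, 12, -0.124, 0, 0, -1],
  [-148, 54, 16, -0.165, 0, 0, -1],
  [-185, 67.5, 20, -0.207, 0, 0, -1],
  [-222, 81, 24, -0.248, 0, 0, -1],
  [-259, 94.5, 27.6, -0.29, 0, 0, -1],
  [-296, 108, 31.4, -0.33, 0, 0, -1],
])

```text
t: 1.7
tcp_pos: [0.409, 0.034, 0.2546]
ee_rot: [0.224, 0.679, 0.664, 0.22]
contact_force: [-0.0, 1.7, -0.9]
opening: 0.0851
```

```bash
python3 p.py "430 -222 190 37 -1.3 8"
```

```text
t 1.7 grasp pt [397.9  34.2 269.6] open 0.0851 F [-0.   1.7 -0.9] q [ 0.12 -0.24  2.27 -0.18  0.49 -1.3 ] toolz [ 0.597 -0.012 -0.802] toolx [0.021 1.    0.001]
[-32.0, -2.1, 10.8, -0.001, -0.0, 0.0]
[-63.9, -4.3, 21.5, -0.002, -0.0, 0.0]
[-95.9, -6.4, 32.3, -0.002, -0.001, 0.0]
[-127.8, -8.5, 43.0, -0.003, -0.001, 0.0]
[-159.8, -10.7, 53.8, -0.004, -0.001, 0.0]
[-191.7, -12.8, 64.6, -0.005, -0.001, 0.0]
[-223.7, -14.9, 75.3, -0.005, -0.001, 0.0]
[-255.6, -17.1, 86.1, -0.006, -0.002, 0.0]
```

servo_tool([
  [-32, -2, 11, 0, 0, 0, -1],
  [-64, -4, 21.5, 0, 0, 0, -1],
  [-96, -6.5, 32, 0, 0, 0, -1],
  [-128, -8.5, 43, 0, 0, 0, -1],
  [-160, -10.5, 54, 0, 0, 0, -1],
  [-192, -13, 64.5, 0, 0, 0, -1],
  [-224, -15, 75, 0, 0, 0, -1],
  [-256, -17, 86, -0.006, 0, 0, -1],
])

```text
t: 2.5
tcp_pos: [0.457, -0.1833, 0.2067]
ee_rot: [0.22, 0.694, 0.657, 0.194]
contact_force: [0.5, 0.2, 0.3]
opening: 0.0857
```

```bash
python3 - <<'E'
from h import *
im,w,p=cloud("wrist"); cv2.imwrite("pics/w1.png",im[:,:,::-1]); np.save("w1.npy",w)
z=w[...,2]
for lo,hi in ((.088,.097),(.036,.044)):
    k,l,st,c=cv2.connectedComponentsWithStats(((z>lo)&(z<hi)&(w[...,1]<-.17)&(w[...,1]>-.29)&(w[...,0]<.72)).astype(np.uint8))
    for i in range(1,k):
        if st[i,4]>200:
            P=w[l==i]; r=cv2.minAreaRect((P[:,:2]*1000).astype(np.float32)); print(lo,st[i],r,np.median(P[:,2]))
E
python3 p.py "527 -222 150 37 -1.3 4;527 -222 82 37 -1.3 4"
```

```text
0.088 [ 218  139   42   88 2554] ((526.8358764648438, -219.6465606689453), (24.054489135742188, 99.7682876586914), 87.93769836425781) 0.0916509346317863
0.036 [217 175  19  76 410] ((627.1897583007812, -251.36367797851562), (7.570096492767334, 129.97857666015625), 87.98241424560547) 0.039911818250463665
0.036 [257 175  25  76 634] ((628.7489013671875, -201.7619171142578), (130.78941345214844, 21.26374626159668), 0.8442388772964478) 0.039776852562105086
t 2.55 grasp pt [ 449.2 -185.1  223.6] open 0.085 F [ 3.  -1.3  0.7] q [-0.58  0.    2.18  0.59  0.48 -2.56] toolz [ 0.562 -0.055 -0.825] toolx [ 0.063  0.998 -0.023]
[-7.4, 6.2, 26.6, -0.012, 0.011, -0.005]
[-14.7, 12.5, 53.2, -0.023, 0.021, -0.01]
[-22.1, 18.7, 79.8, -0.035, 0.032, -0.014]
[-29.4, 25.0, 106.4, -0.047, 0.042, -0.019]
[-29.0, 15.4, 120.5, -0.047, 0.042, -0.019]
[-28.7, 5.8, 134.5, -0.047, 0.042, -0.019]
[-28.3, -3.8, 148.5, -0.047, 0.042, -0.019]
[-27.9, -13.4, 162.6, -0.047, 0.042, -0.019]
```

View pics/w1.png

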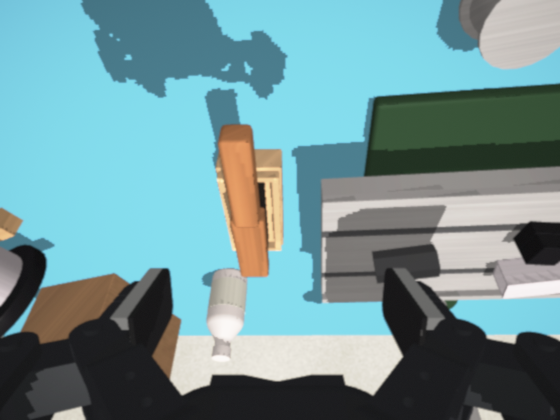

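The wrist view shows the brush in its rest, handle end at (237,130) and head at (253,270), with the hex at (405,262). Joint 6 is at its limit in this grasp, so I'll use the half-turn twin.

servo_tool([
  [0, 0, 0, 0, 0, 0.13, -1],
  [0, 0, 0, 0, 0, 0.27, -1],
  [0, 0, 0, 0, 0, 0.41, -1],
  [0, 0, 0, 0, 0, 0.55, -1],
  [0, 0, 0, 0, 0, 0.69, -1],
  [0, 0, 0, 0, 0, 0.83, -1],
  [0, 0, 0, 0, 0, 0.97, -1],
  [0, 0, 0, 0, 0, 1.11, -1],
])

```text
t: 3.35
tcp_pos: [0.4592, -0.1855, 0.2077]
ee_rot: [0.086, 0.936, 0.19, 0.282]
contact_force: [0.4, -0.3, -0.1]
opening: 0.0855
```

servo_tool([
  [0, 0, 0, 0, 0, 0.13, -1],
  [0, 0, 0, 0, 0, 0.27, -1],
  [0, 0, 0, 0, 0, 0.41, -1],
  [0, 0, 0, 0, 0, 0.55, -1],
  [0, 0, 0, 0, 0, 0.69, -1],
  [0, 0, 0, 0, 0, 0.83, -1],
  [0, 0, 0, 0, 0, 0.97, -1],
  [0, 0, 0, 0, 0, 1.11, -1],
])

```text
t: 4.15
tcp_pos: [0.4588, -0.1849, 0.2074]
ee_rot: [-0.077, 0.895, -0.335, 0.285]
contact_force: [0.2, -0.2, 0.3]
opening: 0.0852
```

```bash
sed -i 's/x=\[0,1,0\]/x=[0,-1,0]/' p.py; python3 p.py "460 -219 200 37 -2 8"
```

```text
t 4.15 grasp pt [ 448.3 -183.9  222.8] open 0.0852 F [ 0.2 -0.2  0.3] q [-0.58  0.    2.19  0.59  0.48 -0.33] toolz [ 0.561 -0.053 -0.826] toolx [ 0.614 -0.643  0.458]
[2.4, 3.3, 3.4, 0.007, -0.001, 0.113]
[4.8, 6.7, 6.8, 0.015, -0.002, 0.225]
[7.2, 10.0, 10.2, 0.022, -0.003, 0.338]
[9.7, 13.3, 13.6, 0.03, -0.005, 0.45]
[12.1, 16.7, 17.0, 0.037, -0.006, 0.563]
[14.6, 20.0, 20.4, 0.045, -0.007, 0.676]
[17.1, 23.4, 23.8, 0.052, -0.008, 0.788]
[19.6, 26.7, 27.2, 0.06, -0.009, 0.901]
```

servo_tool([
  [2.4, 3.3, 3.4, 0.007, 0, 0.113, -1],
  [5, 7, 7, 0.015, 0, 0.225, -1],
  [7, 10, 10, 0.022, 0, 0.338, -1],
  [9.7, 13, 13.6, 0.03, -0.005, 0.45, -1],
  [12, 16.7, 17, 0.037, -0.006, 0.563, -1],
  [14.6, 20, 20.4, 0.045, -0.007, 0.676, -1],
  [17, 23.4, 23.8, 0.052, -0.008, 0.788, -1],
  [19.6, 26.7, 27.2, 0.06, -0.009, 0.9, -1],
])

```text
t: 4.95
tcp_pos: [0.471, -0.219, 0.1847]
ee_rot: [0.221, -0.658, 0.683, -0.228]
contact_force: [-0.4, 0.4, -0.0]
opening: 0.0856
```

```bash
python3 p.py "527 -219.6 145 37 -2 3; 527 -219.6 81 37 -2 5"
```

```text
t 4.95 grasp pt [ 459.7 -218.6  199.6] open 0.0856 F [-0.4  0.4 -0. ] q [-0.68  0.09  2.19  0.89  0.49  0.2 ] toolz [ 0.601 -0.02  -0.799] toolx [-0.037 -0.999 -0.003]
[-0.4, -7.0, 28.0, 0.0, 0.0, -0.001]
[-0.9, -13.9, 56.1, 0.0, 0.0, -0.002]
[-1.3, -20.9, 84.1, 0.0, 0.001, -0.004]
[-1.3, -13.2, 94.3, 0.0, 0.001, -0.004]
[-1.3, -5.5, 104.6, 0.0, 0.001, -0.004]
[-1.2, 2.2, 114.8, 0.0, 0.001, -0.004]
[-1.2, 9.9, 125.0, 0.0, 0.001, -0.004]
[-1.2, 17.6, 135.2, 0.0, 0.001, -0.004]
```

servo_tool([
  [0, -7, 28, 0, 0, 0, -1],
  [-1, -14, 56, 0, 0, -0.002, -1],
  [-1.3, -21, 84, 0, 0, -0.004, -1],
  [-1.3, -13, 94, 0, 0, -0.004, -1],
  [-1.3, -5.5, 104.5, 0, 0, -0.004, -1],
  [-1.2, 2, 115, 0, 0, -0.004, -1],
  [-1.2, 10, 125, 0, 0, -0.004, -1],
  [-1.2, 17.6, 135, 0, 0, -0.004, -1],
])

```text
t: 5.75
tcp_pos: [0.5379, -0.2195, 0.0655]
ee_rot: [0.22, -0.659, 0.682, -0.228]
contact_force: [0.3, -0.0, 0.9]
opening: 0.0853
```

```bash
python3 p.py "527 -219.6 81 37 -2 1"
```

```text
t 5.75 grasp pt [ 526.6 -219.1   80.5] open 0.0853 F [ 0.3 -0.   0.9] q [-0.58  0.37  2.23  1.68  0.32 -0.57] toolz [ 0.601 -0.02  -0.799] toolx [-0.034 -0.999 -0.   ]
[0.5, -0.7, -0.2, 0.001, 0.001, 0.001]
```

servo_tool([
  [0, 0, 0, 0, 0, 0, 0.2],
  [0, 0, 0, 0, 0, 0, 0.5],
  [0, 0, 0, 0, 0, 0, 1],
  [0, 0, 0, 0, 0, 0, 1],
  [0, 0, 0, 0, 0, 0, 1],
  [0, 0, 0, 0, 0, 0, 1],
  [0, 0, 0, 0, 0, 0, 1],
  [0, 0, 0, 0, 0, 0, 1],
], grip_force=90)

```text
t: 6.55
tcp_pos: [0.5382, -0.2197, 0.0664]
ee_rot: [0.221, -0.659, 0.682, -0.228]
contact_force: [-3.4, 0.3, 6.9]
opening: 0.0227
```

```bash
cat > k.py <<'E'
from h import *
from scipy.optimize import least_squares
Q=np.array([[1.163,.3203,1.5657,0,1.2574,-.02],[.98,.02,1.93,-.31,1.04,-.43],[.12,-.24,2.27,-.18,.49,-1.3],[-.58,0,2.18,.59,.48,-2.56],[-.58,0,2.19,.59,.48,-.33],[-.68,.09,2.19,.89,.49,.2],[-.58,.37,2.23,1.68,.32,-.57]])
P=np.array([[.2172,.5319,.2305],[.3056,.3285,.2517],[.409,.034,.2546],[.4597,-.1861,.2082],[.4588,-.1849,.2074],[.471,-.219,.1847],[.5379,-.2195,.0655]])
O=[[.00047,.8301,.5576,-.00076],[.112,.706,.69,.11],[.224,.679,.664,.22],[.22,.694,.657,.194],[-.077,.895,-.335,.285],[.221,-.658,.683,-.228],[.22,-.659,.682,-.228]]
E=lambda a,v:R.from_euler(a,v)
def fk(q,p):
    a,h,L2,o,L3,L6=p
    A=E('z',q[0]); B=A*E('y',q[1]); C=B*E('y',q[2]); D=C*E('z',q[3])*E('y',q[4])
    x=np.array([0,0,h])+A.apply([a,0,0])+B.apply([0,0,L2])+C.apply([o,0,L3])+D.apply([0,0,L6])
    return x, D*E('z',q[5])*E('z',np.pi)
f=least_squares(lambda p:np.concatenate([fk(q,p)[0]-x for q,x in zip(Q,P)]),[0,.3,.4,0,.4,.25])
prm=f.x
if __name__=="__main__":
    print(prm.round(3),np.abs(f.fun).max())
    for q,o in zip(Q,O): print(np.degrees((fk(q,prm)[1].inv()*rot(o)).magnitude()).round(2),end=" ")
    from p import tool,state
    qq=np.array(state()["q"]); h=hold_point_z
    def ik(g,l,y,q0):
        r=tool(l,y); x=np.array(g)/1000+r.apply([0,0,h])
        s=least_squares(lambda q:np.r_[(fk(q,prm)[0]-x)*5,(fk(q,prm)[1].inv()*r).as_rotvec()],q0); return s.x,s.cost
    for lean,ye in((37,2),(30,2),(30,10),(33,15),(30,15)):
        q=np.array([0,.2,2.1,0,.4,1.57]) 
        print("\nlean",lean,"yaw end",ye)
        for yl in (0,40,80,120,165,-60,-130,-220):
            if yl==-60: q=np.array([0,.2,2.1,0,.4,1.57])
            y=2+(ye-2)*np.clip(yl/165,0,1)
            c,s_=np.cos(np.radians(1.9)),np.sin(np.radians(1.9)); lx=-100*np.cos(np.radians(y-1.9)); ly=yl-100*np.sin(np.radians(y-1.9))
            g=[640+c*lx-s_*ly,s_*lx+c*ly,135]
            q,cost=ik(g,lean,y,q); print(yl,q.round(2),"%.0e"%cost)
E
python3 k.py
```

```text
[-0.022  0.165  0.609  0.037  0.44   0.341] 0.01450601314171368
0.0 0.14 0.39 0.96 0.48 0.34 0.45 t 6.55 grasp pt [ 526.9 -219.3   81.3] open 0.0227 F [-3.4  0.3  6.9] q [-0.58  0.37  2.23  1.68  0.32 -0.57] toolz [ 0.602 -0.021 -0.798] toolx [-0.034 -0.999  0.   ]

lean 37 yaw end 2
0 [-0.03  0.21  2.27  1.04  0.05  0.48] 2e-22
40 [ 0.09  0.21  2.27  2.2  -0.04 -0.59] 4e-23
80 [ 0.2   0.21  2.26  1.88 -0.1  -0.17] 3e-26
120 [ 0.31  0.22  2.24  1.86 -0.17 -0.07] 3e-28
165 [ 0.43  0.24  2.21  1.89 -0.24 -0.01] 3e-31
-60 [-0.2   0.22  2.25  1.29  0.15  0.1 ] 7e-25
-130 [-0.38  0.25  2.2   1.24  0.26  0.  ] 8e-25
-220 [-0.58  0.3   2.12  1.14  0.39 -0.05] 2e-27

lean 30 yaw end 2
0 [-0.02  0.21  2.18  0.13  0.23  1.39] 7e-26
40 [ 0.08  0.21  2.18 -0.1   0.23  1.71] 3e-31
80 [ 0.19  0.22  2.17 -0.31  0.25  2.  ] 3e-29
120 [ 0.29  0.23  2.15 -0.47  0.28  2.24] 5e-28
165 [ 0.4   0.25  2.13 -0.58  0.33  2.44] 3e-28
-60 [-0.18  0.22  2.16  0.42  0.27  0.98] 5e-30
-130 [-0.35  0.25  2.12  0.6   0.34  0.66] 1e-21
-220 [-0.54  0.3   2.04  0.68  0.44  0.43] 1e-23

lean 30 yaw end 10
0 [-0.02  0.
[... 419 characters left out ...]
.29] 1e-18
40 [0.04 0.21 2.22 0.18 0.15 1.35] 2e-21
80 [0.11 0.21 2.21 0.13 0.15 1.41] 3e-22
120 [0.18 0.22 2.2  0.09 0.15 1.46] 2e-20
165 [0.25 0.23 2.18 0.05 0.15 1.51] 8e-19
-60 [-0.19  0.22  2.2   0.65  0.2   0.74] 3e-19
-130 [-0.36  0.25  2.16  0.83  0.29  0.43] 9e-20
-220 [-0.55  0.3   2.07  0.86  0.41  0.24] 8e-25

lean 30 yaw end 15
0 [-0.02  0.21  2.18  0.13  0.23  1.39] 7e-26
40 [0.04 0.21 2.18 0.1  0.23 1.43] 6e-23
80 [0.11 0.21 2.17 0.07 0.23 1.47] 1e-22
120 [0.18 0.22 2.16 0.05 0.23 1.5 ] 2e-21
165 [0.25 0.23 2.15 0.03 0.24 1.53] 4e-20
-60 [-0.18  0.22  2.16  0.42  0.27  0.98] 5e-30
-130 [-0.35  0.25  2.12  0.6   0.34  0.66] 1e-21
-220 [-0.54  0.3   2.04  0.68  0.44  0.43] 1e-23
```

```bash
python3 - <<'E'
from h import *
s=state(); p=camera_params("wrist"); r=rot(s["ee_rot"])
print("cam in tool mm",(r.inv().apply(np.array(p["position"])-s["tcp_pos"])*1000).round(1),"axis",(r.inv()*rot(p["orientation"])).apply([0,0,1]).round(3))
im,w,_=cloud("side"); cv2.imwrite("pics/s2.png",cv2.resize(im[100:400,150:500,::-1],(700,600)))
E
```

```text
cam in tool mm [   0.6  -71.1 -142.2] axis [-0.     0.279  0.96 ]
```

View pics/s2.png

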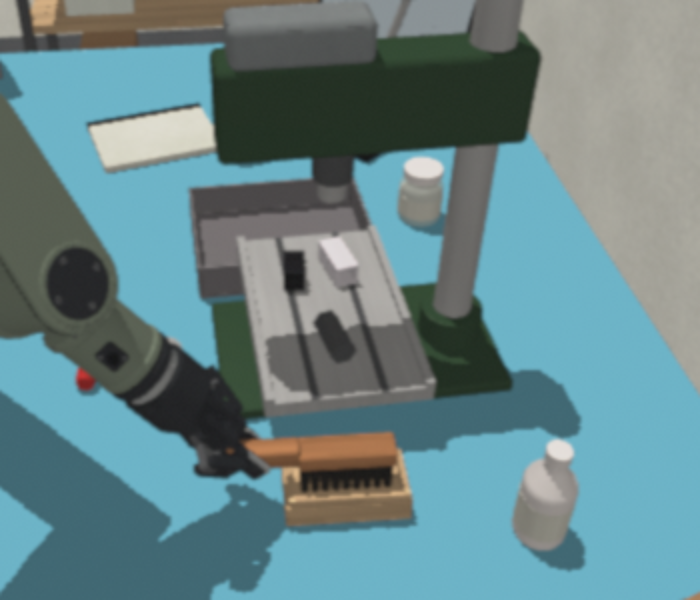

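The side view shows the fingers on the handle at (250,450), the brush level in its rest and the head well clear. A lean of 37° brings joint 5 near its limit mid-sweep, so I'll regrip at 32°.

```bash
python3 p.py "526.5 -219.5 81.3 32 -2 2"
```

```text
t 6.6 grasp pt [ 526.9 -219.3   81.3] open 0.0225 F [-3.1 -0.5  5.9] q [-0.58  0.37  2.23  1.68  0.32 -0.57] toolz [ 0.602 -0.021 -0.798] toolx [-0.034 -0.999  0.   ]
[0.1, 1.0, -0.2, -0.044, 0.0, 0.0]
[0.2, 2.0, -0.3, -0.088, 0.0, 0.001]
```

servo_tool([
  [0, 0, 0, 0, 0, 0, 0],
  [0, 0, 0, 0, 0, 0, 0],
  [0, 0, 0, 0, 0, 0, 0],
  [0, 0, 0, 0, 0, 0, 0],
  [0, 1, 0, -0.03, 0, 0, 0],
  [0, 1.5, 0, -0.06, 0, 0, 0],
  [0, 2, 0, -0.088, 0, 0, 0],
  [0, 2, 0, -0.088, 0, 0, 0],
])

```text
t: 7.4
tcp_pos: [0.5374, -0.2198, 0.0656]
ee_rot: [0.192, -0.669, 0.69, -0.199]
contact_force: [-0.3, -0.6, 0.7]
opening: 0.0424
```

servo_tool([
  [0, 0, 0, 0, 0, 0, 0.5],
  [0, 0, 0, 0, 0, 0, 1],
  [0, 0, 0, 0, 0, 0, 1],
  [0, 0, 0, 0, 0, 0, 1],
  [0, 0, 0, 0, 0, 0, 1],
  [0, 0, 0, 0, 0, 0, 1],
  [0, 0, 0, 0, 0, 0, 1],
], grip_force=90)

```text
t: 8.1
tcp_pos: [0.5374, -0.2197, 0.0656]
ee_rot: [0.192, -0.669, 0.69, -0.199]
contact_force: [-1.7, 1.2, 0.6]
opening: 0.0223
```

```bash
python3 p.py "526.5 -219.5 141 32 -2 6"
```

```text
t 8.1 grasp pt [ 527.4 -219.4   81.5] open 0.0223 F [-1.7  1.2  0.6] q [-0.55  0.36  2.18  1.21  0.29 -0.08] toolz [ 0.531 -0.018 -0.847] toolx [-0.032 -0.999  0.001]
[0.0, -5.1, -8.5, -0.0, 0.0, 0.0]
[0.1, -10.3, -17.0, -0.0, 0.0, 0.001]
[0.1, -15.4, -25.5, -0.001, 0.0, 0.001]
[0.1, -20.5, -34.0, -0.001, 0.0, 0.002]
[0.2, -25.6, -42.4, -0.001, 0.0, 0.002]
[0.2, -30.8, -50.9, -0.001, 0.0, 0.003]
```

servo_tool([
  [0, -5, -8.5, 0, 0, 0, 1],
  [0, -10, -17, 0, 0, 0, 1],
  [0, -15.5, -25.5, 0, 0, 0, 1],
  [0, -20.5, -34, 0, 0, 0, 1],
  [0, -25.5, -42.5, 0, 0, 0, 1],
  [0, -31, -51, 0, 0, 0, 1],
  [0, -31, -51, 0, 0, 0, 1],
])

```text
t: 8.8
tcp_pos: [0.5365, -0.2198, 0.1258]
ee_rot: [0.192, -0.669, 0.69, -0.199]
contact_force: [0.8, 0.3, -3.0]
opening: 0.0229
```

```bash
cat > b.py <<'E'
from h import *
import sys
im,w,_=cloud("side"); z=w[...,2]; m=(z>.1)&(z<.17)&(w[...,1]<-.15)&(w[...,1]>-.29)&(w[...,0]>.55)&(w[...,0]<.75)
P=w[m]
from numpy.linalg import lstsq
h=P[P[:,2]>np.nanpercentile(P[:,2],50)]
c=lstsq(np.c_[h[:,0]-.62,h[:,1]+.22,np.ones(len(h))],h[:,2],rcond=None)[0]; print("head top slopes x,y (deg), z at .62:",np.degrees(c[:2]).round(1),c[2].round(4),cv2.minAreaRect((P[:,:2]*1000).astype(np.float32)))
cv2.imwrite("pics/"+sys.argv[1],cv2.resize(im[100:400,150:500,::-1],(700,600)))
E
python3 b.py s3.png
C="import numpy as np"; python3 - <<'E' > wp.txt
import numpy as np
# brush origin local (lx,ly), yaw(world) -> grasp waypoint
W=[(-2,-175,1.9,4),(-2,-135,1.9,4)]
o=[]
for lx,ly,y,n in W:
    t=np.radians(1.9); a=np.radians(y); d=np.array([640+np.cos(t)*lx-np.sin(t)*ly,np.sin(t)*lx+np.cos(t)*ly])-100*np.array([np.cos(a),np.sin(a)])
    o.append(f"{d[0]:.1f} {d[1]:.1f} 137.5 32 {y} {n}")
print(";".join(o))
E
cat wp.txt; python3 p.py "$(cat wp.txt)"
```

```text
head top slopes x,y (deg), z at .62: [-2.1  0.8] 0.1472 ((614.1843872070312, -223.91043090820312), (33.8681526184082, 128.03846740722656), 88.10012817382812)
543.9 -178.3 137.5 32 1.9 4;542.5 -138.3 137.5 32 1.9 4
t 8.85 grasp pt [ 526.3 -219.2  140.8] open 0.0228 F [-0.6 -0.8 -2. ] q [-0.55  0.26  2.11  0.79  0.38  0.36] toolz [ 0.53  -0.018 -0.848] toolx [-0.032 -0.999  0.001]
[-10.5, -3.0, 2.9, -0.0, -0.009, -0.014]
[-21.0, -6.0, 5.7, -0.0, -0.018, -0.027]
[-31.6, -9.0, 8.6, -0.0, -0.027, -0.041]
[-42.1, -12.0, 11.4, -0.001, -0.036, -0.055]
[-52.1, -11.5, 11.1, -0.001, -0.036, -0.055]
[-62.1, -10.9, 10.7, -0.001, -0.036, -0.055]
[-72.0, -10.4, 10.3, -0.001, -0.036, -0.055]
[-82.0, -9.8, 10.0, -0.001, -0.036, -0.055]
```

View pics/s3.png

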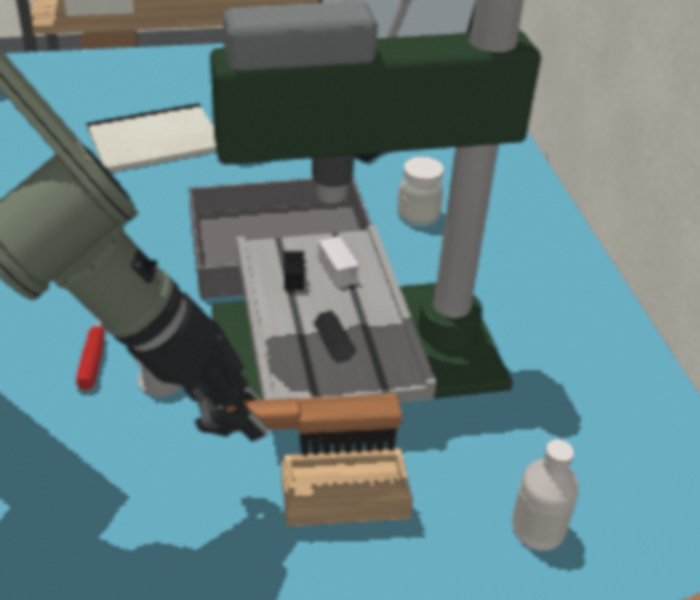

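The view shows the brush lifted level clear of the rest, and the offcuts unmoved.

servo_tool([
  [-10.5, -3, 3, 0, -0.009, -0.014, 1],
  [-21, -6, 6, 0, -0.018, -0.027, 1],
  [-31.5, -9, 8.5, 0, -0.027, -0.041, 1],
  [-42, -12, 11.5, 0, -0.036, -0.055, 1],
  [-52, -11.5, 11, 0, -0.036, -0.055, 1],
  [-62, -11, 10.7, 0, -0.036, -0.055, 1],
  [-72, -10.4, 10.3, 0, -0.036, -0.055, 1],
  [-82, -10, 10, 0, -0.036, -0.055, 1],
])

```text
t: 9.65
tcp_pos: [0.5523, -0.137, 0.1217]
ee_rot: [-0.198, 0.691, -0.668, 0.192]
contact_force: [-0.7, 1.2, -1.7]
opening: 0.023
```

```bash
cat > wp.py <<'E'
import numpy as np,sys,os
Z=sys.argv[2] if len(sys.argv)>2 else "137"
o=[]
for w in sys.argv[1].split(";"):
    lx,ly,y,n=map(float,w.split())
    t=np.radians(1.9); a=np.radians(y); d=np.array([640+np.cos(t)*lx-np.sin(t)*ly,np.sin(t)*lx+np.cos(t)*ly])-100*np.array([np.cos(a),np.sin(a)])
    o.append(f"{d[0]:.1f} {d[1]:.1f} {Z} 32 {y} {int(n)}")
os.execvp("python3",["python3","p.py",";".join(o)])
E
python3 wp.py "0 -40 2.5 8"
```

```text
t 9.65 grasp pt [ 542.4 -137.3  137.6] open 0.023 F [-0.7  1.2 -1.7] q [-0.38  0.25  2.15  0.77  0.31  0.46] toolz [ 0.53   0.018 -0.848] toolx [ 0.034 -0.999 -0.   ]
[-11.6, -0.2, 0.2, -0.0, -0.001, -0.001]
[-23.3, -0.4, 0.4, -0.0, -0.001, -0.002]
[-34.9, -0.5, 0.6, -0.0, -0.002, -0.003]
[-46.5, -0.7, 0.8, -0.0, -0.003, -0.004]
[-58.2, -0.9, 1.0, -0.0, -0.003, -0.005]
[-69.8, -1.1, 1.2, -0.0, -0.004, -0.006]
[-81.5, -1.3, 1.4, -0.0, -0.004, -0.007]
[-93.1, -1.4, 1.6, -0.0, -0.005, -0.008]
```

servo_tool([
  [-12, 0, 0, 0, 0, 0, 1],
  [-23, 0, 0.4, 0, 0, 0, 1],
  [-35, -0.5, 0.6, 0, 0, -0.003, 1],
  [-46.5, -0.7, 0.8, 0, 0, -0.004, 1],
  [-58, -1, 1, 0, 0, -0.005, 1],
  [-70, -1, 1.2, 0, 0, -0.006, 1],
  [-81.5, -1.3, 1.4, 0, 0, -0.007, 1],
  [-93, -1.5, 1.6, 0, 0, -0.008, 1],
])

```text
t: 10.45
tcp_pos: [0.5513, -0.0432, 0.1216]
ee_rot: [-0.198, 0.693, -0.665, 0.193]
contact_force: [-0.2, -0.8, -1.6]
opening: 0.0231
```

```bash
python3 wp.py "0 40 5 8"; python3 - <<'E'
from h import *
a,_,_=cloud("side"); b,_,_=cloud("scene")
cv2.imwrite("pics/c1.png",np.hstack([cv2.resize(a[130:330,200:400],(400,400)),cv2.resize(b[130:330,150:350],(400,400))])[:,:,::-1])
E
```

```text
t 10.45 grasp pt [541.4 -43.5 137.4] open 0.0231 F [-0.2 -0.8 -1.6] q [-0.16  0.21  2.2   0.52  0.21  0.89] toolz [ 0.531  0.018 -0.847] toolx [ 0.04  -0.999  0.004]
[-9.4, -0.1, 0.1, -0.0, -0.004, -0.005]
[-18.8, -0.1, 0.1, -0.0, -0.007, -0.009]
[-28.3, -0.2, 0.2, -0.001, -0.011, -0.014]
[-37.7, -0.2, 0.3, -0.001, -0.014, -0.019]
[-47.1, -0.3, 0.3, -0.001, -0.018, -0.024]
[-56.5, -0.4, 0.4, -0.001, -0.021, -0.028]
[-65.9, -0.4, 0.4, -0.001, -0.025, -0.033]
[-75.4, -0.5, 0.5, -0.001, -0.028, -0.038]
```

View pics/c1.png

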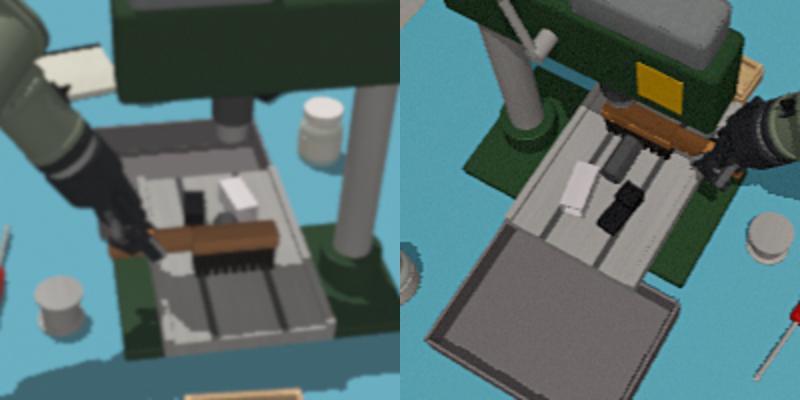

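The right half shows the brush at about (655,130) with the hex in front of it at (622,157). The tube (580,188) and step (620,205) are still ahead, and the wrist is clear of the head.

servo_tool([
  [-9.5, 0, 0, 0, -0.004, -0.005, 1],
  [-19, 0, 0, 0, -0.007, -0.009, 1],
  [-28, 0, 0, 0, -0.011, -0.014, 1],
  [-37.5, 0, 0.3, 0, -0.014, -0.019, 1],
  [-47, 0, 0.3, 0, -0.018, -0.024, 1],
  [-56.5, 0, 0.4, 0, -0.021, -0.028, 1],
  [-66, 0, 0.4, 0, -0.025, -0.033, 1],
  [-75, 0, 0.5, 0, -0.028, -0.038, 1],
])

```text
t: 11.35
tcp_pos: [0.5482, 0.0325, 0.121]
ee_rot: [-0.204, 0.709, -0.649, 0.186]
contact_force: [0.3, -1.6, -1.4]
opening: 0.023
```

```bash
python3 wp.py "0 110 9 8"; python3 - <<'E'
from h import *
a,_,_=cloud("side"); b,_,_=cloud("scene")
cv2.imwrite("pics/c2.png",np.hstack([cv2.resize(a[130:330,200:400],(400,400)),cv2.resize(b[130:330,150:350],(400,400))])[:,:,::-1])
E
```

```text
t 11.35 grasp pt [538.3  31.6 136.9] open 0.023 F [ 0.3 -1.6 -1.4] q [0.02 0.21 2.21 0.23 0.17 1.28] toolz [ 0.529  0.047 -0.847] toolx [ 0.089 -0.996 -0.   ]
[-7.9, -0.5, 0.3, -0.0, -0.004, -0.007]
[-15.8, -1.0, 0.6, -0.0, -0.009, -0.014]
[-23.7, -1.6, 0.9, -0.0, -0.013, -0.022]
[-31.6, -2.1, 1.2, -0.001, -0.018, -0.029]
[-39.5, -2.6, 1.5, -0.001, -0.022, -0.036]
[-47.4, -3.1, 1.9, -0.001, -0.027, -0.043]
[-55.3, -3.6, 2.2, -0.001, -0.031, -0.051]
[-63.2, -4.1, 2.5, -0.001, -0.036, -0.058]
```

View pics/c2.png

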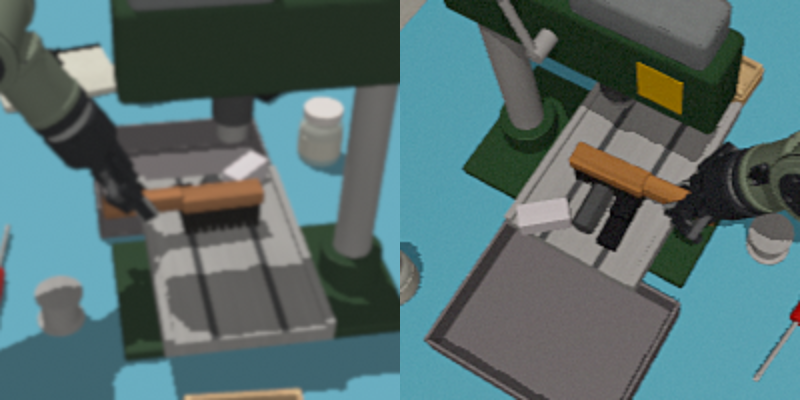

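Now the tube has been pushed ahead to (543,215) at the rear left. The hex (595,205) and step (617,228) lie against the brush's front, the step near its handle end.

```bash
cat > loc.py <<'E'
from h import *
b,w,_=cloud("scene"); t=np.radians(1.9)
L=(w-[.64,0,0])*1000; L[...,0],L[...,1]=np.cos(t)*L[...,0]+np.sin(t)*L[...,1],-np.sin(t)*L[...,0]+np.cos(t)*L[...,1]
m=(L[...,2]>92)&(L[...,2]<118)&(abs(L[...,0])<85)&(L[...,1]>-150)&(L[...,1]<200)
k,l,st,c=cv2.connectedComponentsWithStats(m.astype(np.uint8),connectivity=4)
for i in range(1,k):
    if st[i,4]>30:
        P=L[l==i]; r=cv2.minAreaRect(P[:,:2].astype(np.float32)); print(st[i,4],np.round(r[0]),np.round(r[1]),round(r[2]),"x",np.percentile(P[:,0],[1,99]).round(),"y",np.percentile(P[:,1],[1,99]).round(),"rgb",b[l==i].mean(0).round())
E
python3 loc.py
```

```text
1020 [16. 92.] [155.  92.] 19 x [-48.  77.] y [ 50. 154.] rgb [87. 83. 83.]
```

```bash
cat >> loc.py <<'E'
g=b.astype(int).mean(-1)
for nm,mm in(("tube",m&(g>140)),("dark",m&(g<=110)&(abs(b[...,0].astype(int)-b[...,2])<20))):
    k,l,st,c=cv2.connectedComponentsWithStats(mm.astype(np.uint8),connectivity=4)
    for i in range(1,k):
        if st[i,4]>25:
            P=L[l==i]; r=cv2.minAreaRect(P[:,:2].astype(np.float32)); print(nm,st[i,4],np.round(r[0]),np.round(r[1]),round(r[2]),"x",np.percentile(P[:,0],[1,99]).round(),"y",np.percentile(P[:,1],[1,99]).round(),"z",np.median(P[:,2]).round(),"lum",g[l==i].mean().round())
E
python3 loc.py
```

```text
1003 [16. 93.] [156.  91.] 19 x [-49.  78.] y [ 50. 153.] rgb [87. 84. 84.]
tube 277 [ 51. 127.] [64. 31.] 38 x [20. 81.] y [100. 154.] z 110.0 lum 184.0
dark 642 [-6. 86.] [95. 78.] 7 x [-49.  41.] y [ 49. 119.] z 106.0 lum 39.0
```

```bash
python3 wp.py "-4 115 6 8"
```

```text
t 11.55 grasp pt [537.7  31.6 136.3] open 0.023 F [ 0.3  1.  -3.1] q [0.02 0.21 2.21 0.23 0.17 1.28] toolz [ 0.527  0.048 -0.848] toolx [ 0.09  -0.996 -0.   ]
[-9.1, -0.2, 0.0, 0.0, -0.001, -0.002]
[-18.3, -0.4, 0.0, 0.0, -0.002, -0.003]
[-27.4, -0.6, 0.1, 0.0, -0.003, -0.005]
[-36.5, -0.9, 0.1, 0.0, -0.004, -0.006]
[-45.7, -1.1, 0.1, 0.0, -0.005, -0.008]
[-54.8, -1.3, 0.1, 0.0, -0.006, -0.009]
[-63.9, -1.5, 0.2, 0.001, -0.007, -0.011]
[-73.1, -1.7, 0.2, 0.001, -0.008, -0.012]
```

servo_tool([
  [-9, 0, 0, 0, 0, 0, 1],
  [-18, -0.4, 0, 0, 0, -0.003, 1],
  [-27, -0.6, 0, 0, -0.003, -0.005, 1],
  [-36.5, -0.9, 0, 0, -0.004, -0.006, 1],
  [-45.5, -1, 0, 0, -0.005, -0.008, 1],
  [-55, -1.3, 0, 0, -0.006, -0.009, 1],
  [-64, -1.5, 0, 0, -0.007, -0.011, 1],
  [-73, -1.7, 0, 0, -0.008, -0.012, 1],
])

```text
t: 12.35
tcp_pos: [0.5422, 0.1049, 0.1211]
ee_rot: [-0.204, 0.714, -0.644, 0.184]
contact_force: [-1.3, -1.9, -2.2]
opening: 0.0228
```

```bash
python3 loc.py; python3 wp.py "-4 175 9 6";  python3 - <<'E'
from h import *
a,_,_=cloud("side"); b,_,_=cloud("scene")
cv2.imwrite("pics/c3.png",np.hstack([cv2.resize(a[130:330,200:400],(400,400)),cv2.resize(b[130:330,150:350],(400,400))])[:,:,::-1])
E
```

```text
993 [ 16. 158.] [139.  74.] 2 x [-52.  83.] y [124. 190.] rgb [87. 84. 84.]
tube 274 [ 54. 148.] [61. 31.] 4 x [24. 84.] y [133. 164.] z 110.0 lum 183.0
dark 647 [-14. 158.] [79. 71.] 2 x [-53.  19.] y [124. 190.] z 105.0 lum 43.0
t 12.4 grasp pt [532.6 104.8 137.2] open 0.0228 F [ 0.2  1.  -1.5] q [ 0.2   0.21  2.2  -0.28  0.18  1.93] toolz [ 0.526  0.056 -0.848] toolx [ 0.104 -0.995 -0.001]
[-9.1, -0.6, 0.4, 0.0, -0.005, -0.008]
[-18.2, -1.2, 0.9, 0.0, -0.009, -0.015]
[-27.3, -1.8, 1.3, 0.0, -0.014, -0.023]
[-36.4, -2.4, 1.7, 0.0, -0.018, -0.03]
[-45.5, -3.0, 2.1, 0.0, -0.023, -0.038]
[-54.6, -3.6, 2.6, 0.001, -0.027, -0.045]
```

View pics/c3.png

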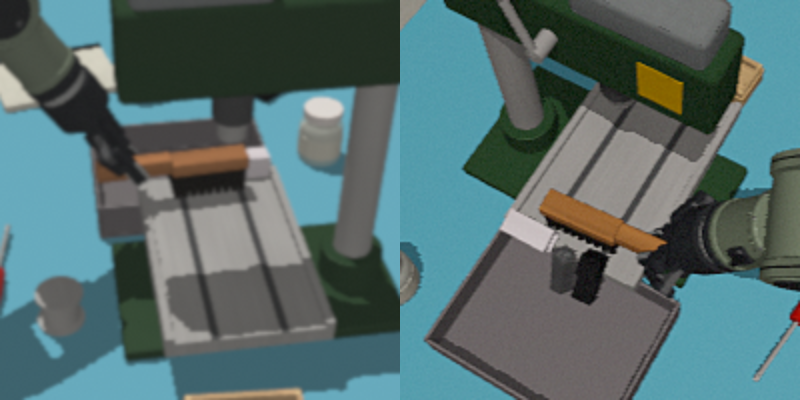

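All three are at the left edge: tube (528,230), hex (563,270) and step (590,277), the last two overhanging the tray.

```bash
python3 wp.py "-4 140 6.5 3;16 180 8 5"
```

```text
t 12.5 grasp pt [532.5 104.2 137.1] open 0.0226 F [ 0.1 -0.8 -1.8] q [ 0.2   0.21  2.2  -0.28  0.18  1.92] toolz [ 0.526  0.056 -0.849] toolx [ 0.105 -0.994 -0.   ]
[-8.1, -0.6, 0.4, 0.0, -0.001, -0.002]
[-16.2, -1.1, 0.8, 0.001, -0.003, -0.005]
[-24.3, -1.7, 1.2, 0.001, -0.004, -0.007]
[-31.5, -5.5, 3.6, 0.001, -0.007, -0.012]
[-38.7, -9.4, 6.0, 0.001, -0.01, -0.016]
[-45.9, -13.3, 8.4, 0.001, -0.012, -0.021]
[-53.1, -17.2, 10.9, 0.001, -0.015, -0.025]
[-60.4, -21.1, 13.3, 0.001, -0.018, -0.03]
```

servo_tool([
  [-8, -0.5, 0.4, 0, 0, -0.002, 1],
  [-16, -1, 0.8, 0, -0.003, -0.005, 1],
  [-24, -1.7, 1.2, 0, -0.004, -0.007, 1],
  [-31.5, -5.5, 3.5, 0, -0.007, -0.012, 1],
  [-39, -9.5, 6, 0, -0.01, -0.016, 1],
  [-46, -13, 8.4, 0, -0.012, -0.021, 1],
  [-53, -17, 11, 0, -0.015, -0.025, 1],
  [-60, -21, 13.3, 0, -0.018, -0.03, 1],
])

```text
t: 13.3
tcp_pos: [0.5612, 0.1681, 0.121]
ee_rot: [-0.208, 0.726, -0.63, 0.18]
contact_force: [-0.2, -0.4, -2.0]
opening: 0.0229
```

```bash
python3 loc.py; python3 wp.py "-2 100 6 8";  python3 - <<'E'
from h import *
a,_,_=cloud("side"); b,_,_=cloud("scene")
cv2.imwrite("pics/c4.png",np.hstack([cv2.resize(a[130:330,200:400],(400,400)),cv2.resize(b[160:360,130:330],(400,400))])[:,:,::-1])
E
```

```text
83 [ 16. 192.] [96.  6.] 7 x [-31.  62.] y [184. 199.] rgb [23. 17. 14.]
t 13.35 grasp pt [552.4 167.8 137.4] open 0.0229 F [ 1.5  1.6 -1.7] q [ 0.32  0.26  2.12 -0.44  0.23  2.16] toolz [ 0.525  0.075 -0.848] toolx [ 0.141 -0.99  -0.001]
[9.4, 3.0, -1.8, -0.0, 0.003, 0.004]
[18.9, 6.0, -3.7, -0.0, 0.005, 0.008]
[28.3, 9.0, -5.5, -0.0, 0.008, 0.012]
[37.8, 12.0, -7.3, -0.0, 0.01, 0.015]
[47.2, 15.0, -9.2, -0.001, 0.013, 0.019]
[56.6, 18.0, -11.0, -0.001, 0.015, 0.023]
[66.1, 21.0, -12.8, -0.001, 0.018, 0.027]
[75.5, 24.0, -14.7, -0.001, 0.02, 0.031]
```

View pics/c4.png

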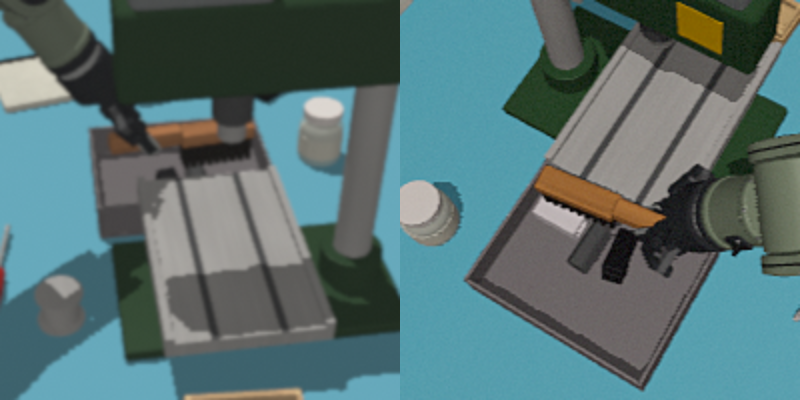

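The offcuts have dropped: the tube (560,212), hex (595,247) and step (618,255) look to be in the tray, and the table is bare. I'm retreating the same way.

```bash
python3 wp.py "-4 110 6 4;-4 20 4 4" 142
```

```text
t 13.45 grasp pt [551.3 166.7 136.9] open 0.0227 F [ 0.4 -0.  -3.1] q [ 0.32  0.26  2.13 -0.44  0.23  2.16] toolz [ 0.524  0.074 -0.849] toolx [ 0.14 -0.99  0.  ]
[16.1, 5.2, -4.7, 0.0, 0.005, 0.008]
[32.2, 10.4, -9.5, 0.0, 0.009, 0.015]
[48.3, 15.6, -14.2, 0.001, 0.014, 0.023]
[64.4, 20.8, -18.9, 0.001, 0.019, 0.031]
[86.0, 22.8, -20.2, 0.001, 0.024, 0.038]
[107.6, 24.8, -21.4, 0.001, 0.028, 0.045]
[129.2, 26.8, -22.7, 0.001, 0.033, 0.053]
[150.7, 28.8, -23.9, 0.001, 0.037, 0.06]
```

servo_tool([
  [16, 5, -5, 0, 0.005, 0.008, 1],
  [32, 10.5, -9.5, 0, 0.009, 0.015, 1],
  [48, 15.5, -14, 0, 0.014, 0.023, 1],
  [64.5, 21, -19, 0, 0.019, 0.031, 1],
  [86, 23, -20, 0, 0.024, 0.038, 1],
  [107.5, 25, -21.5, 0, 0.028, 0.045, 1],
  [129, 27, -22.7, 0, 0.033, 0.053, 1],
  [150.5, 29, -24, 0, 0.037, 0.06, 1],
])

```text
t: 14.25
tcp_pos: [0.5448, 0.0128, 0.126]
ee_rot: [-0.201, 0.703, -0.656, 0.187]
contact_force: [0.6, 0.4, -3.0]
opening: 0.0228
```

```bash
python3 loc.py; python3 wp.py "-4 -140 2 8" 144
```

```text
86 [11. 31.] [66.  8.] 4 x [-20.  44.] y [27. 35.] rgb [17. 15. 14.]
47 [-42.  29.] [32. 15.] 33 x [-52. -25.] y [15. 32.] rgb [29. 27. 25.]
dark 84 [11. 31.] [66.  8.] 4 x [-20.  44.] y [28. 35.] z 105.0 lum 15.0
dark 43 [-41.  29.] [31. 13.] 27 x [-52. -25.] y [18. 32.] z 103.0 lum 22.0
t 14.3 grasp pt [535.3  10.2 142.1] open 0.0229 F [ 0.7 -2.  -1.8] q [-0.03  0.19  2.21  0.28  0.19  1.21] toolz [ 0.529  0.035 -0.848] toolx [ 0.068 -0.998  0.001]
[19.2, 0.4, -0.5, 0.0, 0.002, 0.004]
[38.5, 0.8, -1.0, 0.0, 0.004, 0.007]
[57.7, 1.3, -1.6, 0.0, 0.006, 0.011]
[77.0, 1.7, -2.1, 0.0, 0.008, 0.014]
[96.2, 2.1, -2.6, 0.0, 0.011, 0.018]
[115.5, 2.5, -3.1, 0.0, 0.013, 0.021]
[134.7, 2.9, -3.7, 0.0, 0.015, 0.025]
[154.0, 3.4, -4.2, 0.0, 0.017, 0.028]
```

Only the bristles are seen above the table.

servo_tool([
  [19, 0.4, -0.5, 0, 0.002, 0.004, 1],
  [38.5, 0.8, -1, 0, 0.004, 0.007, 1],
  [57.5, 1.3, -1.6, 0, 0.006, 0.011, 1],
  [77, 1.7, -2, 0, 0.008, 0.014, 1],
  [96, 2, -2.6, 0, 0.01, 0.018, 1],
  [115.5, 2.5, -3, 0, 0.013, 0.021, 1],
  [134.5, 3, -3.7, 0, 0.015, 0.025, 1],
  [154, 3.4, -4.2, 0, 0.017, 0.028, 1],
])

```text
t: 15.1
tcp_pos: [0.5502, -0.1438, 0.128]
ee_rot: [-0.198, 0.692, -0.668, 0.191]
contact_force: [-1.1, 0.0, -1.7]
opening: 0.0228
```

```bash
python3 p.py "527.2 -219.4 143 32 -1.8 6;527.2 -219.4 130 32 -1.8 2"
```

```text
t 15.1 grasp pt [ 540.3 -144.1  143.9] open 0.0228 F [-1.1  0.  -1.7] q [-0.4   0.24  2.14  0.74  0.34  0.48] toolz [ 0.529  0.018 -0.848] toolx [ 0.035 -0.999  0.001]
[12.6, 2.3, -1.3, 0.0, 0.006, 0.009]
[25.1, 4.6, -2.5, 0.0, 0.012, 0.019]
[37.7, 6.9, -3.8, 0.0, 0.017, 0.028]
[50.3, 9.2, -5.0, 0.001, 0.023, 0.038]
[62.9, 11.5, -6.3, 0.001, 0.029, 0.047]
[75.4, 13.8, -7.6, 0.001, 0.035, 0.057]
[75.4, 17.3, -2.0, 0.001, 0.035, 0.057]
[75.4, 20.7, 3.5, 0.001, 0.035, 0.057]
```

servo_tool([
  [12.5, 2.3, -1.3, 0, 0.006, 0.009, 1],
  [25, 4.6, -2.5, 0, 0.012, 0.019, 1],
  [38, 7, -4, 0, 0.017, 0.028, 1],
  [50, 9, -5, 0, 0.023, 0.038, 1],
  [63, 11.5, -6.3, 0, 0.029, 0.047, 1],
  [75.4, 14, -7.6, 0, 0.035, 0.057, 1],
  [75.4, 17.3, -2, 0, 0.035, 0.057, 1],
  [75.4, 20.7, 3.5, 0, 0.035, 0.057, 1],
])

```text
t: 15.9
tcp_pos: [0.5371, -0.2208, 0.1142]
ee_rot: [0.191, -0.668, 0.691, -0.198]
contact_force: [-0.4, 0.0, -2.8]
opening: 0.0226
```

```bash
python3 p.py "527.2 -219.4 81.5 32 -1.8 8"; python3 - <<'E'
from h import *
im,w,_=cloud("side"); a=w[...,2]; t=(w[...,1]<-.17)&(w[...,1]>-.29)&(w[...,0]>.5)&(w[...,0]<.75)
for n,lo,hi,x0 in(("head",.122,.15,.59),("ridge",.034,.046,.5)):
    P=w[t&(a>lo)&(a<hi)&(w[...,0]>x0)]; print(n,cv2.minAreaRect((P[:,:2]*1000).astype(np.float32)),"z",np.percentile(P[:,2],[50,95]).round(4))
    if n=="head":
        for x in(.60,.62,.64,.66,.675): q=P[abs(P[:,0]-x)<.006]; print(x,np.percentile(q[:,2],80).round(4))
cv2.imwrite("pics/s5.png",cv2.resize(im[200:400,200:467,::-1],(800,600)))
E
```

```text
t 15.9 grasp pt [ 527.2 -220.5  130.1] open 0.0226 F [-0.4  0.  -2.8] q [-0.56  0.28  2.12  0.85  0.36  0.3 ] toolz [ 0.53  -0.018 -0.848] toolx [-0.033 -0.999  0.001]
[-0.1, 3.2, 5.1, 0.0, -0.0, -0.0]
[-0.3, 6.5, 10.3, 0.0, -0.0, -0.0]
[-0.4, 9.7, 15.4, 0.0, -0.001, -0.0]
[-0.6, 12.9, 20.6, 0.0, -0.001, -0.001]
[-0.7, 16.1, 25.7, 0.0, -0.001, -0.001]
[-0.8, 19.4, 30.9, 0.0, -0.001, -0.001]
[-1.0, 22.6, 36.0, 0.0, -0.001, -0.001]
[-1.1, 25.8, 41.2, 0.0, -0.001, -0.001]
head ((634.1766967773438, -225.10386657714844), (35.979305267333984, 88.54924011230469), 89.5068130493164) z [0.1341 0.1363]
0.6 0.1358
0.62 0.1354
0.64 0.135
0.66 0.1353
0.675 0.1347
ridge ((628.1708984375, -225.80947875976562), (65.74024963378906, 129.14768981933594), 88.2110366821289) z [0.0398 0.0428]
```

View pics/s5.png

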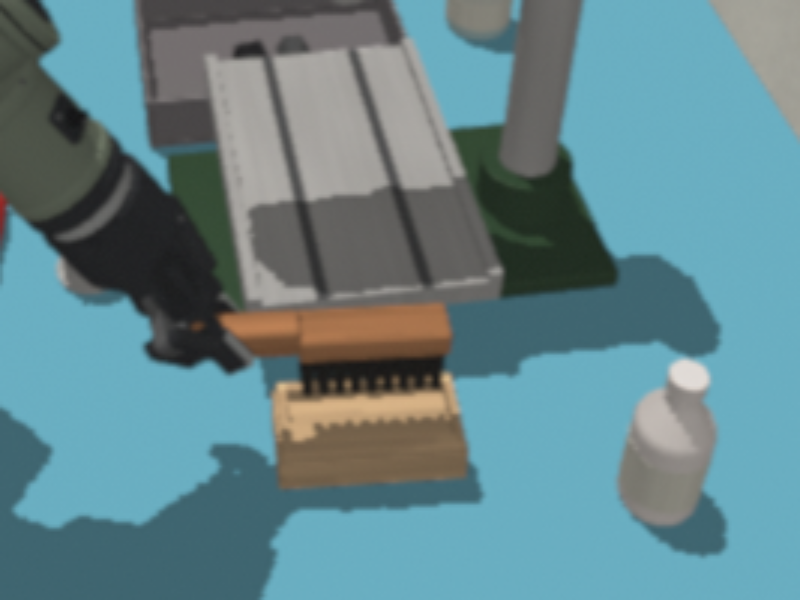

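The brush hangs level over the rest's channel (bristles 370,378; rest 370,430) and the table is empty. Lowering it to the recorded pose.

servo_tool([
  [0, 3.5, 5.5, 0, 0, 0, 1],
  [-0.5, 7, 11, 0, 0, 0, 1],
  [-0.5, 10.5, 16.5, 0, 0, 0, 1],
  [-0.6, 14, 22.5, 0, 0, 0, 1],
  [-0.7, 18, 29, 0, 0, 0, 1],
  [-0.8, 22, 35, 0, 0, 0, 1],
  [-1, 25.5, 40.5, 0, 0, 0, 1],
  [-1, 25.8, 41, 0, 0, 0, 1],
])

```text
t: 16.75
tcp_pos: [0.5365, -0.2199, 0.065]
ee_rot: [0.191, -0.668, 0.691, -0.198]
contact_force: [-3.7, 0.3, 3.3]
opening: 0.0227
```

```bash
python3 p.py "527.2 -219.4 81 32 -1.8 1"
```

```text
t 16.75 grasp pt [ 526.6 -219.6   80.8] open 0.0227 F [-3.7  0.3  3.3] q [-0.55  0.36  2.18  1.2   0.29 -0.07] toolz [ 0.529 -0.018 -0.849] toolx [-0.034 -0.999  0.   ]
[-0.2, -0.6, 0.2, 0.001, -0.001, -0.002]
```

servo_tool([
  [0, 0, 0, 0, 0, 0, 0.3],
  [0, 0, 0, 0, 0, 0, -0.2],
  [0, 0, 0, 0, 0, 0, -0.2],
  [0, 0, 0, 0, 0, 0, -0.2],
  [0, 0, 0, 0, 0, 0, -0.2],
  [0, 0, -10, 0, 0, 0, -0.2],
  [0, 0, -25, 0, 0, 0, -0.2],
  [0, 0, -45, 0, 0, 0, -0.2],
])

```text
t: 17.55
tcp_pos: [0.5123, -0.2188, 0.1029]
ee_rot: [0.191, -0.668, 0.691, -0.197]
contact_force: [-0.1, -0.4, -0.3]
opening: 0.0513
```

servo_tool([
  [0, 0, -25, 0, 0, 0, -0.2],
  [0, 0, -50, 0, 0, 0, -0.2],
  [0, 0, -75, 0, 0, 0, -0.2],
  [0, 0, -90, 0, 0, 0, -0.2],
  [0, 0, -90, 0, 0, 0, -0.2],
])

```text
t: 18.05
tcp_pos: [0.4649, -0.2178, 0.1813]
ee_rot: [0.191, -0.668, 0.691, -0.199]
contact_force: [0.2, -0.0, -0.1]
opening: 0.051
```

```bash
sed 's/side.npy/side2.npy/;s/scene.npy/scene2.npy/' m.py > m2.py; python3 - <<'E'
from h import *
s=state(); print(s["t"],s["tcp_pos"],s["opening"],s["contact_force"])
a,w,_=cloud("side"); np.save("side2.npy",w); b,w2,_=cloud("scene"); np.save("scene2.npy",w2)
cv2.imwrite("pics/c6.png",np.hstack([cv2.resize(a[160:400,180:420],(400,400)),cv2.resize(b[180:380,130:330],(400,400))])[:,:,::-1])
E
python3 m2.py | grep -E "spool|brush|ridge|^\("; python3 loc.py
```

```text
18.05 [ 0.46490049 -0.21780535  0.1813174 ] 0.05098710287618228 [ 0.18739766 -0.049705   -0.05619554]
spool sc 371 c [431.3 -23.6] size [56.6 59.3] ang 26.72 z [0.0421 0.0462 0.0501]
spool sd 19 c [434.2 -45.3] size [ 9.8 16. ] ang 0.66 z [0.0387 0.0458 0.048 ]
brush sd 1535 c [ 577.6 -222.8] size [ 35.1 201.9] ang 87.9 z [0.0699 0.0863 0.094 ]
ridge sd 384 c [ 628.  -228.3] size [ 60.3 129.5] ang 89.3 z [0.0345 0.0399 0.0431]
(255, 328) [ 0.48320547 -0.22600686  0.09123937]
(275, 327) [ 0.52436657 -0.2283672   0.09175291]
(297, 327) [ 0.56969229 -0.23203278  0.09014074]
(340, 326) [ 0.65930346 -0.23702477  0.08738659]
```

View pics/c6.png

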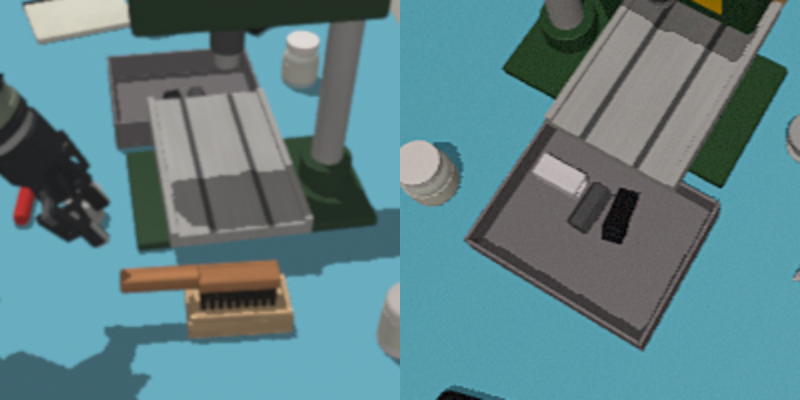

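All three offcuts are in the tray, the brush is back in its rest, the spool hasn't moved and the gripper is clear.

```bash
python3 -c "
from cell import sign_off; print(sign_off())"
```

```text
the job is handed in; nothing more can be done
None
```

The job is done and handed in at about 18 s. All three offcuts were swept off the left side of the drill table with the brush. The brush is back in its rest, bristles down, and released.

**How it went:**
- My first grasp orientation ran joint 6 to its limit, −2.56 rad, where it held. I switched to the half-turn twin of that grasp.
- I then let go of the brush in its rest and gripped it again, leaning 32° instead of 37°, to keep joint 5 off its limit during the sweep.
- The tube slid towards the rear lip during the sweep, so I shifted the brush back at the end to push it off too.

**Last checks:**
- **Offcuts:** the final pictures show all three lying in the tray and the table empty.
- **Brush:** it measures within about 1 mm and 1° of where it started.
- **Spool:** the overhead camera has it within 1 mm of its starting place. The final side-camera reading was mostly blocked by the arm, so I did not use it.
- **Forces:** the force readings I saw stayed below 10 N and the gripper reads about zero force now. Readings came only between moves, so I did not see peaks within a move.

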